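# Pack the grill caddy and the stove caddy

## Robot

A 6-joint arm with a two-finger parallel gripper is mounted at the origin on the work surface; the furniture and walls round the work are solid. World frame = base frame: x ahead of the robot, y to its left, z up, the work surface at z = 0. Lengths are in m, angles in rad, forces in N, time in s.
With the tool pointing down it reaches from about 0.35 to 0.85 m from the base axis. Payload 8.1 kg.
Tool frame: the origin (TCP) lies at the very end of the fingers, on their centre line; the grasp point (between the pads) lies 19 mm behind it; z points along the fingers, y is the line along which they close (so a half turn about z gives the same grasp; the last joint's range is limited). The gripper opens to 93 mm and grips with 3 to 60 N. Pads are 15 mm wide; open, the fingers measure 128 mm over their backs; the gripper's body (75 mm by 188 mm) begins 65 mm behind the grasp point.
Start: joints at [1.077, 0.13, 1.488, -0, 1.523, -0.085], TCP at [0.238, 0.551, 0.219] pointing down, gripper open.
Joint ranges: [-2.96, 2.96], [-0.89, 2.26], [0.02, 2.5], [-1.34, 4.48], [0, 2.73], [-2.66, 2.66]. Speed limits (rad/s): [2.39, 2.39, 2.79, 3.14, 3.14, 3.14].

## Interface

Orientations are given as a rotation vector (axis times angle).
In Python, from plant import monitor, eyes, ticket gives the robot as it stands.
- The arm moves only by the tool arm_command, never from a script. Its argument "deltas" is a list that holds one entry, the list of rows, each a list of 6 numbers: the shift along the world's x, y, z in cm, then the turn, a rotation vector about the world's x, y, z in degrees. In form: [[[tx, ty, tz, rx, ry, rz], ...]]. A call has 1 to 12 rows; each row shifts and turns the commanded pose from where the row before left it; what a row does not reach is not made up. A row lasts 1/12 s, in which the tool goes at most 41.7 mm and 7.16 degrees, less where a joint would pass 70% of its speed; a pose out of reach is approached as far as the arm can. A call is refused whole if a number of a shift passes 4.17 or a number of a turn 7.16, either way. A call with a gripper value outside its range is refused whole. "gripper" is the opening, from -1 (shut) to 1 (fully open), set as the call begins (left out, the last holds). The fingers move at their own pace and stop on an object; "squeeze" is the grip in N (left out, the last holds). Time passes only in rows, so rows that do not move let the fingers close. It gives the time, the measured TCP pose, the force, the opening and the grip force at its end, in the units of the state.
- monitor.read_state(): the state, without advancing time (a new reading comes with each control period).
- eyes.read_camera(name): name is "side" or "top" or "wrist"; returns the picture (420x560x3 uint8, blue, green, red); there is no depth.
- eyes.camera_model(name): a dict with "fx", "fy", "cx", "cy" (pixels), "rvec" (rotation vector, rad) and "tvec" (3), from world to camera coordinates, as OpenCV has them. Camera axes: x right, y down, z forward; pixel columns grow to the right and rows downward; lengths in m; the calibration is good to about 2 mm. A picture is of the moment at which its call begins: read the wrist's pose just before it. camera_model takes no time and is no camera call; for the wrist camera it gives the pose at the moment of the call.
- ticket.close_job(): hands the job in; it is judged then, once.
The state is a dict: "t": time; "q": joint angles; "dq": joint speeds; "joint_torque": joint torques, N m; "tool_pos": TCP position; "orientation": TCP orientation; "force": force on the tool from outside, world axes, zero at the start; "wrist_torque": the same for the moment, N m; "opening": finger opening in m; "gripper_force": force on a finger pad.
Only numpy, scipy, OpenCV 4.12 (cv2) and the standard library are available. Lean on these libraries where they do the work, as an engineer would, in place of code of your own. Each camera call takes 0.05 s, during which the arm holds its last target. There are 200 camera calls.

## Task

Make up the two seasoning caddies for tonight. The blue one goes out to the grill with the fish: lemon in its square bin, salt shaker upright in its round cup, and then the white lid pressed fully home on its bin until both sprung tabs catch over it. The red one stays by the stove: garlic in its square bin, pepper mill upright in its round cup, no lid. Leave the tin, the red-capped spice jar and the glass where they stand.

Things in the scene. Friction and masses are not known exactly. Their poses are not given: they have to be found in the camera images.
- caddy_blue: Blue plastic caddy, 136 x 214 mm, fixed. Origin: under its base, on the worktop; y runs along its length to the round cup, z up. Square bin: centre y = -47 mm, 110 x 110 mm inside, walls 4, floor z = 4, rim z = 60. Round cup: centre y = +56.5, inside diameter 76, floor z = 4, rim z = 34. Outside the bin's -x and +x walls stand grey sprung tabs, up to z = 83, catch at z = 66.
- caddy_red: Red plastic caddy, 136 x 214 mm, fixed. Origin: under its base, on the worktop; y runs along its length to the round cup, z up. Square bin: centre y = -47 mm, 110 x 110 mm inside, walls 4, floor z = 4, rim z = 60. Round cup: centre y = +56.5, inside diameter 76, floor z = 4, rim z = 34. Outside the bin's -x and +x walls stand grey sprung tabs, up to z = 83, catch at z = 66.
- lid: White square lid, panel 122 x 122 mm at z = 10 to 15 mm; below it a 107 mm square grey gasket that fits the bin's mouth (1.5 mm play, any quarter turn); on top an upright grey bar grip, 14 mm along x, 56 along y, top z = 46. Origin: centre of the gasket's underside. Resting on the tabs it is 15 mm too high; about 10 N (at most 20) spreads them; home, the panel lies on the rim, origin 50 mm up.
- lemon: Yellow lemon lying on its side, 71 mm long along its x, 53 mm across along its y, 51 mm high, 85 g. Origin: centre of the underside as it lies at the start (it turns with the lemon).
- garlic: Pale pinkish garlic bulb standing on its root, round, 56 mm across, 56 mm high with the stem, 34 g. Origin: centre of the underside at the start.
- salt_shaker: Salt shaker with grey cap, clear top and grey filling, round, 44 mm diameter up to z = 66 mm, then a 34 mm cap, 90 mm high, 100 g. Origin: centre of the underside, z up.
- pepper_mill: Dark brown wooden pepper mill with a steel knob on top, round, 58 mm diameter at the foot, head about 50 mm between z = 109 and 139 mm, 150 mm high with the knob, 180 g; its head does not turn. Origin: centre of the underside, z up.
- tin: Closed food tin with a golden lid and green label, 75 mm diameter, 58 mm high. Origin: centre of the underside. Bystander: leave it where it stands.
- spice_jar: Spice jar with red cap and green label, 45 mm diameter, 106 mm high. Origin: centre of the underside. Bystander: leave it where it stands.
- glass: Empty drinking glass, 80 mm diameter, 91 mm high. Origin: centre of the underside. Bystander: leave it where it stands.
There are look-alikes about, which are no part of the job. Leave any pink look-alike of the salt_shaker alone.

How it is judged:
At the end, for the whole second after the job is handed in: Lemon in the blue bin, garlic in the red bin, below the rims; salt shaker in the blue cup, mill in the red, on the floor (6 mm), upright (0.12 rad), within 19 mm of centre; lid on the blue bin under both catches: within 5 mm of centre, origin 46.5 to 52.5 mm up, level (0.05 rad); all at rest (x of lemon in the frame of caddy_blue between -0.055 and 0.055 m and y of lemon in the frame of caddy_blue between -0.102 and 0.008 m and z of lemon in the frame of caddy_blue below 0.06 m and linear speed of each of lemon, salt_shaker, lid, garlic, pepper_mill below 0.02 m/s and x of salt_shaker in the frame of caddy_blue between -0.019 and 0.019 m and y of salt_shaker in the frame of caddy_blue between 0.0375 and 0.0755 m and z of salt_shaker in the frame of caddy_blue below 0.01 m and angle between each of salt_shaker, pepper_mill's own z axis and vertical below 0.12 rad and x of lid in the frame of caddy_blue between -0.005 and 0.005 m and y of lid in the frame of caddy_blue between -0.052 and -0.042 m and z of lid in the frame of caddy_blue between 0.0465 and 0.0525 m and angle between lid's own z axis and vertical below 0.05 rad and x of garlic in the frame of caddy_red between -0.055 and 0.055 m and y of garlic in the frame of caddy_red between -0.102 and 0.008 m and z of garlic in the frame of caddy_red below 0.06 m and x of pepper_mill in the frame of caddy_red between -0.019 and 0.019 m and y of pepper_mill in the frame of caddy_red between 0.0375 and 0.0755 m and z of pepper_mill in the frame of caddy_red below 0.01 m); the robot touches nothing.
It fails at once if the tin is shifted by more than 3 cm or tipped over (distance of tin from where it was at the start of the episode above 0.03 m or angle between tin's own z axis and vertical above 0.35 rad).
It fails at once if the spice jar is shifted by more than 3 cm or tipped over (distance of spice_jar from where it was at the start of the episode above 0.03 m or angle between spice_jar's own z axis and vertical above 0.35 rad).
It fails at once if the glass is shifted by more than 3 cm or tipped over (distance of glass from where it was at the start of the episode above 0.03 m or angle between glass's own z axis and vertical above 0.35 rad).
It also fails if it takes over 128 s, if anything falls off the work surface, if the arm or the gripper's body presses on something with over 40 N, if the wrist force passes 120 N, or if a joint passes its speed limit or range.

## Working session

There is one attempt and no reset: what is moved stays moved. The work goes in short steps, Python scripts to look and compute and a tool call to move; the robot and the scene stay as the last step left them, time stands still between calls to the robot, and variables do not carry over. Pictures are saved under pics/ and viewed, at most 14 in all, crops included, and the job is handed in when it is done.

Besides the shell and the picture viewer there is one more tool, called after "Request:" as name(argument=value, ...) on one line, values as JSON. arm_command: Moves the arm, as the interface text tells. Its arguments: {"type":"object","properties":{"deltas":{"type":"array"},"gripper":{"type":"number"},"squeeze":{"type":"number"}},"required":["deltas"]}

```bash
ls; mkdir -p pics
cat > h.py <<'E'
import numpy as np, cv2
from plant import monitor, eyes, ticket
def cam(n):
    m=eyes.camera_model(n); R=cv2.Rodrigues(np.array(m["rvec"],float))[0]; t=np.array(m["tvec"],float)
    return m,R,t
def ray(n,u,v,c=None):
    m,R,t=c or cam(n); d=R.T@np.array([(u-m["cx"])/m["fx"],(v-m["cy"])/m["fy"],1.]); return -R.T@t,d
def plane(n,u,v,z,c=None):
    o,d=ray(n,u,v,c); return o+d*(z-o[2])/d[2]
def proj(n,p,c=None):
    m,R,t=c or cam(n); q=R@np.array(p,float)+t; return m["cx"]+m["fx"]*q[0]/q[2], m["cy"]+m["fy"]*q[1]/q[2]
E
python3 - <<'E'
from h import *
for n in("side","top"):
    cv2.imwrite(f"pics/{n}0.png",eyes.read_camera(n)); m,R,t=cam(n); print(n,m["fx"],-R.T@t,R[2])
s=monitor.read_state(); print(s["t"],s["tool_pos"],s["orientation"],s["opening"])
E
```

```text
pics
side 387.06321732161035 [ 0.10450593 -0.9358838   0.55303059] [ 0.333369    0.83457376 -0.43857924]
top 434.6766993173891 [0.28297288 0.00774749 1.16926195] [ 0.18376283  0.00603731 -0.98295207]
0.1 [0.23825706 0.55010314 0.21768738] [-6.37592417e-01 -3.07575065e+00  2.51788581e-03] 0.09320567536122741
```

View pics/top0.png

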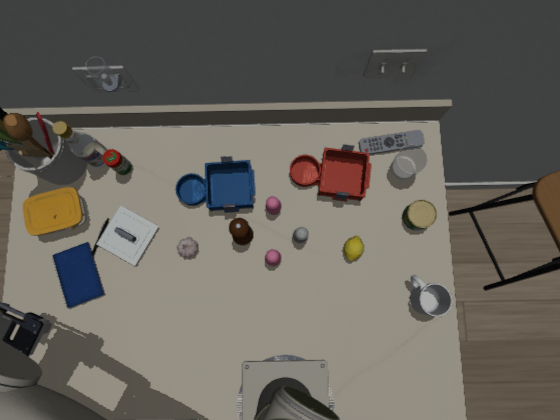

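View pics/side0.png

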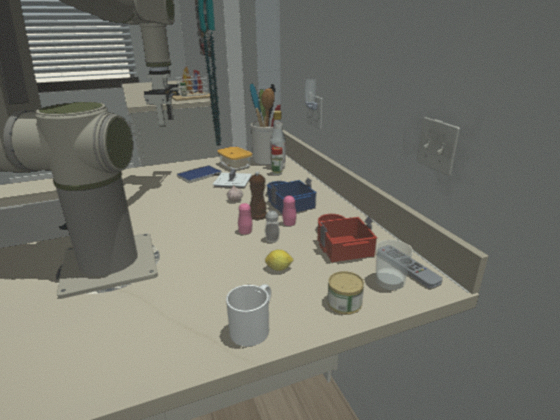

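The top view shows the blue bin at (229,186) with its cup at (192,189), and the red bin at (344,174) with its cup at (305,170). The lid is at (128,236), garlic (187,247), mill (240,230), salt (301,234) and lemon (354,248). Pink look-alikes are at (273,205) and (273,257). The side view agrees with this layout.

```bash
cat > m.py <<'E'
from h import *
im=cv2.imread("pics/top0.png"); hsv=cv2.cvtColor(im,cv2.COLOR_BGR2HSV); C=cam("top")
def blob(mask,roi):
    x0,y0,x1,y1=roi; k=np.zeros_like(mask); k[y0:y1,x0:x1]=mask[y0:y1,x0:x1]
    cs,_=cv2.findContours(k,cv2.RETR_EXTERNAL,cv2.CHAIN_APPROX_NONE); return sorted(cs,key=cv2.contourArea)[::-1]
def toW(c,z): return np.array([plane("top",u,v,z,C)[:2] for u,v in c.reshape(-1,2)])
def rect(c,z):
    w=toW(c,z).astype(np.float32)*1000; r=cv2.minAreaRect(w); return np.round(r[0],1),np.round(r[1],1),round(r[2],1)
H,S,V=[hsv[...,i].astype(int) for i in range(3)]
blue=((H>100)&(H<125)&(S>120)).astype(np.uint8)*255
red=(((H<6)|(H>174))&(S>150)).astype(np.uint8)*255
yel=((H>20)&(H<35)&(S>150)&(V>80)).astype(np.uint8)*255
for nm,mk,rb,rc in(("blue",blue,(206,150,262,215),(170,165,206,215)),("red",red,(320,140,375,205),(285,150,320,190))):
    for z in(.06,):
        c=blob(mk,rb)[0]; print(nm,"bin",rect(c,z))
    c=blob(mk,rc)[0]; w=toW(c,.034).astype(np.float32)*1000; print("cup",cv2.minEnclosingCircle(w),rect(c,.034))
c=blob(yel,(335,230,372,265))[0]; print("lemon",rect(c,.025))
white=((S<40)&(V>150)).astype(np.uint8)*255
c=blob(white,(95,200,165,268))[0]; print("lid",rect(cv2.convexHull(c),.015))
for n,u,v,z in(("garlicc",187,247,.028),("saltcap",301,231,.09),("milltop",238,222,.15),("tin",421,214,.058),("jar",112,158,.106),("glass",403,167,.09),("pinkA",273,202,.09),("pinkB",273,255,.09)): print(n,np.round(plane("top",u,v,z,C)*1000))
cv2.imwrite("pics/top_crop.png",cv2.resize(im[140:280,80:380],None,fx=2.66,fy=2.66,interpolation=cv2.INTER_CUBIC))
E
python3 m.py
```

```text
blue bin (array([555.3, 133. ]), array([134.6, 126.5]), 2.5)
cup ((552.2879638671875, 236.89076232910156), 46.87883758544922) (array([555.3, 241.1]), array([83.4, 78.1]), 0.7)
red bin (array([ 580.5, -168.4]), array([131.4, 134.1]), 81.8)
cup ((591.9735107421875, -72.7089614868164), 53.67294692993164) (array([596.7, -66.2]), array([78.4, 94.4]), 87.9)
lemon (array([ 389.2, -188.9]), array([52.3, 51.6]), 25.1)
lid (array([438.4, 412.6]), array([122.1, 121.7]), 60.5)
garlicc [400. 249.  28.]
saltcap [428. -49.  90.]
milltop [445. 103. 150.]
tin [ 471. -363.   58.]
jar [623. 429. 106.]
glass [ 589. -316.   90.]
pinkA [504.  19.  90.]
pinkB [370.  22.  90.]
```

View pics/top_crop.png

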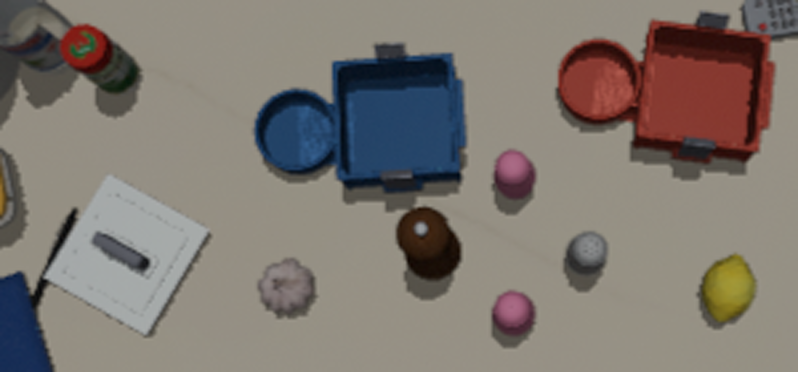

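The crop (scale 2.66, offset 80,140) shows these corners:

| Item | TL | TR | BR | BL |
|---|---|---|---|---|
| Blue bin rim | (333,61) | (453,54) | (461,183) | (340,188) |
| Red bin rim | (651,22) | (772,38) | (752,160) | (635,147) |

The lid's bar runs from (95,237) to (148,265).

Run:
```python
from h import *
C=cam("top"); f=lambda u,v,z: plane("top",80+u/2.66,140+v/2.66,z,C)[:2]*1000
for n,cs in(("blue",[(333,61),(453,54),(461,183),(340,188)]),("red",[(651,22),(772,38),(752,160),(635,147)])):
    w=np.array([f(u,v,.06) for u,v in cs]); c=w.mean(0); d=(w[0]+w[3]-w[1]-w[2])/2
    print(n,c.round(1),"sides",[round(np.linalg.norm(w[i]-w[i-1]),1) for i in range(4)],"yaw",np.degrees(np.arctan2(-d[0],d[1])).round(1))
    print("cup pred",(c+103.5*d/np.linalg.norm(d)).round(1))
print("blue cup",f(297,131,.034),"red cup",f(600,81,.034))
a,b=f(95,237,.046),f(148,265,.046); print("bar",(a+b)/2,a-b, np.degrees(np.arctan2(*(a-b)[::-1])))
print("garlic",f(286,287,.028),"salt cap",f(588,250,.085),"mill knob",f(421,229,.148),"lemon",f(728,287,.025), "lemon ax",f(741,257,.025)-f(712,320,.025))
print("backsplash base",plane("top",230,127,0,C))
# side checks
print([ (np.round(proj("side",p))) for p in((.4,.249,.028),(.428,-.049,.088),(.444,.103,.148),(.39,-.19,.025))])
```

```text
blue [556.5 134.2] sides [np.float64(129.2), np.float64(119.9), np.float64(131.3), np.float64(118.3)] yaw 1.8
cup pred [553.2 237.7]
red [ 580.5 -168.6] sides [np.float64(129.4), np.float64(121.4), np.float64(126.6), np.float64(114.8)] yaw -8.4
cup pred [595.7 -66.2]
blue cup [554.34480997 237.89023617] red cup [600.24709887 -69.31913787]
bar [434.12311471 405.88382492] [28.67291346 53.41379621] 61.77277377494565
garlic [397.48839737 247.2535952 ] salt cap [421.34249336 -49.47113077] mill knob [435.02243264 102.31155353] lemon [ 389.54219219 -189.89144857] lemon ax [ 61.71496847 -31.77825616]
backsplash base [0.74177058 0.13885599 0.        ]
[array([234., 193.]), array([272., 211.]), array([258., 171.]), array([278., 260.])]
```

Request:
arm_command(deltas=[[[1.78,-3.36,-0.7,0,0,5],[1.78,-3.36,-0.7,0,0,5],[1.78,-3.36,-0.7,0,0,5],[1.78,-3.36,-0.7,0,0,0],[1.78,-3.36,-0.7,0,0,0],[1.78,-3.36,-0.7,0,0,0],[1.78,-3.36,-0.7,0,0,0],[1.78,-3.36,-0.7,0,0,0],[1.78,-3.36,-0.7,0,0,0],[0,0,0,0,0,0],[0,0,0,0,0,0]]], gripper=1, squeeze=10)

```text
t: 1.02
tool_pos: [0.399, 0.2463, 0.1548]
orientation: [-0.237, -3.131, 0.001]
force: [0.1, 0.2, 0.1]
opening: 0.0927
gripper_force: 0.0
```

Run:
```python
from h import *
s=monitor.read_state(); C=cam("wrist"); cv2.imwrite("pics/w1.png",eyes.read_camera("wrist")); m,R,t=C; print(m["fx"],-R.T@t,R[2],s["tool_pos"],s["orientation"],proj("wrist",(.398,.247,.028),C))
```

```text
294.926033770146 [0.32742904 0.25711325 0.31992143] [ 0.26203642 -0.04157345 -0.9641621 ] [0.39897253 0.24629046 0.15484336] [-2.37474321e-01 -3.13129722e+00  1.17451306e-03] (np.float64(284.9825698675286), np.float64(195.61029496453034))
```

View pics/w1.png

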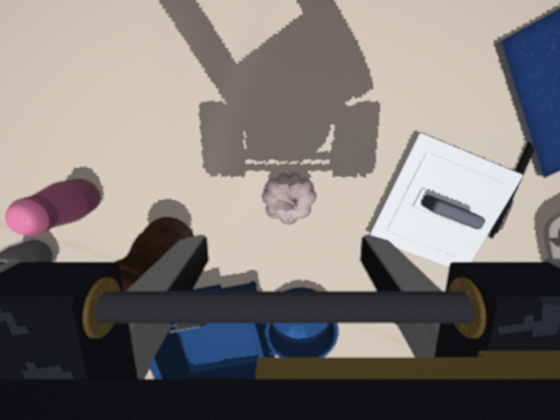

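The wrist view shows the garlic at (289,197) centred between the fingers. The lid has corners at about (422,133) and (521,178), and the mill is at (160,255).

Run:
```python
from h import *
C=cam("wrist"); im=cv2.imread("pics/w1.png"); h=cv2.cvtColor(im,cv2.COLOR_BGR2HSV)
roi=im[165:230,255:325]; g=cv2.cvtColor(roi,cv2.COLOR_BGR2LAB)
for z in(.028,.045): print(plane("wrist",289,197,z,C))
for p in((422,133),(521,178),(370,233),(452,267)): print(plane("wrist",*p,.015,C))
print(plane("wrist",425,198,.046,C),plane("wrist",484,220,.046,C))
```

```text
[0.39989396 0.25227744 0.028     ]
[0.39565514 0.25262313 0.045     ]
[0.35732135 0.39396402 0.015     ]
[0.41891272 0.49529504 0.015     ]
[0.45690099 0.33449595 0.015     ]
[0.51210669 0.42396194 0.015     ]
[0.41574063 0.38147044 0.046     ] [0.44668674 0.43803966 0.046     ]
```

Request:
arm_command(deltas=[[[0,0.4,-3.6,0,0,0],[0,0,-3.6,0,0,0],[0,0,-3.6,0,0,0],[0,0,-3.0,0,0,0],[0,0,-0.8,0,0,0],[0,0,0,0,0,0],[0,0,0,0,0,0]]])

```text
t: 1.65
tool_pos: [0.3987, 0.2533, 0.0106]
orientation: [0.228, 3.133, 0.0]
force: [-0.3, -0.0, 0.5]
opening: 0.0928
gripper_force: 0.0
```

Request:
arm_command(deltas=[[[0,0,0,0,0,0],[0,0,0,0,0,0],[0,0,0,0,0,0],[0,0,0,0,0,0],[0,0,0,0,0,0],[0,0,0,0,0,0]]], gripper=-1, squeeze=12)

```text
t: 2.15
tool_pos: [0.399, 0.2522, 0.0101]
orientation: [0.231, 3.132, 0.001]
force: [-0.1, -0.7, -0.4]
opening: 0.0573
gripper_force: 0.2
```

Request:
arm_command(deltas=[[[0,0,0,0,0,0],[0,0,0,0,0,0],[0,0,1,0,0,0],[0,0,3,0,0,0],[0,0,4,0,0,0],[0,0,4,0,0,0],[0,0,4,0,0,0],[0,0,4,0,0,0],[0,0,2,0,0,0],[0,0,0,0,0,0]]])

```text
t: 2.98
tool_pos: [0.4012, 0.2535, 0.2368]
orientation: [0.23, 3.124, 0.008]
force: [0.2, -0.0, -0.3]
opening: 0.0556
gripper_force: 12.0
```

Request:
arm_command(deltas=[[[1.63,-3.83,0,0,0,0],[1.63,-3.83,0,0,0,0],[1.63,-3.83,0,0,0,0],[1.63,-3.83,0,0,0,0],[1.63,-3.83,0,0,0,0],[1.63,-3.83,0,0,0,0],[1.63,-3.83,0,0,0,0],[1.63,-3.83,0,0,0,0],[1.63,-3.83,0,0,0,0],[1.63,-3.83,0,0,0,0],[1.63,-3.83,0,0,0,0],[0,0,0,0,0,0]]])

```text
t: 3.98
tool_pos: [0.5781, -0.1755, 0.2269]
orientation: [-0.238, -3.129, 0.002]
force: [-1.1, -0.6, -0.6]
opening: 0.0552
gripper_force: 12.0
```

Request:
arm_command(deltas=[[[0,0,0,0,0,0],[0,0,0,0,0,0],[0,0,0,0,0,0]]])

```text
t: 4.23
tool_pos: [0.5776, -0.168, 0.2294]
orientation: [-0.229, -3.133, -0.001]
force: [-0.3, -0.0, 0.3]
opening: 0.0557
gripper_force: 12.0
```

Run:
```python
from h import *
s=monitor.read_state(); C=cam("wrist"); im=eyes.read_camera("wrist"); cv2.imwrite("pics/w2.png",im); np.save("w2.npy",np.array([C[0][k] for k in("fx","fy","cx","cy")]+list(C[0]["rvec"])+list(C[0]["tvec"]))); print(s["tool_pos"],s["opening"],s["gripper_force"])
print(proj("wrist",(.58,-.168,.06),C))
```

```text
[ 0.57755292 -0.16796403  0.22937951] 0.05565570291206434 12.000043569132686
(np.float64(284.53733607365655), np.float64(189.75239284547223))
```

View pics/w2.png

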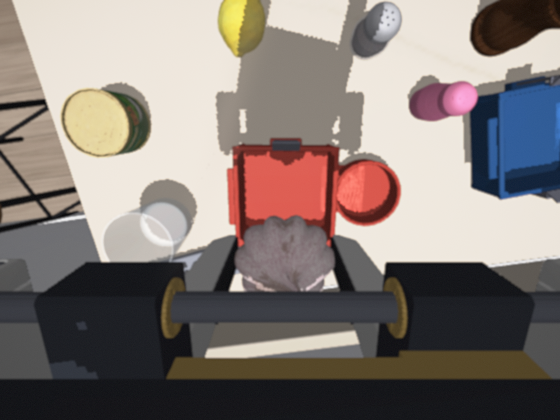

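The wrist view shows the red bin's near rim corners at (235,147) and (338,147), and the cup at (368,192). The garlic is held, the lemon is at (240,22), and the salt cap is at (384,20).

```bash
cat >> h.py <<'E'
def cam0(f):
    a=np.load(f); return dict(fx=a[0],fy=a[1],cx=a[2],cy=a[3]),cv2.Rodrigues(a[4:7])[0],a[7:10]
E
python3 - <<'E'
from h import *
C=cam0("w2.npy"); im=cv2.imread("pics/w2.png"); f=lambda u,v,z: plane("",u,v,z,C)[:2]*1000
h=cv2.cvtColor(im,cv2.COLOR_BGR2HSV); H,S,V=[h[...,i].astype(int) for i in range(3)]
red=(((H<6)|(H>174))&(S>120)).astype(np.uint8)*255
k=red.copy(); k[:,:345]=0; k[:, 405:]=0; c=max(cv2.findContours(k,0,1)[0],key=cv2.contourArea); pts=np.array([f(u,v,.034) for u,v in c.reshape(-1,2) if u>350])
A=np.c_[pts,np.ones(len(pts))]; s=np.linalg.lstsq(A,(pts**2).sum(1),rcond=None)[0]; print("cup",s[:2]/2,np.sqrt(s[2]+((s[:2]/2)**2).sum()))
a,b=f(235,147,.06),f(338,147,.06); d=(b-a)/np.linalg.norm(b-a); n=np.array([d[1],-d[0]]); print("bin",a,b,np.linalg.norm(b-a),(a+b)/2+59*n,"yaw",np.degrees(np.arctan2(-d[0],d[1])))
# near wall tab
print("pred cup",(a+b)/2+59*n+103.5*d)
yel=((H>20)&(H<35)&(S>150)&(V>80)).astype(np.uint8)*255; k=yel.copy();k[70:]=0;k[:,:200]=0; c=max(cv2.findContours(k,0,1)[0],key=cv2.contourArea); w=np.array([f(u,v,.025) for u,v in c.reshape(-1,2)],np.float32); print("lemon",cv2.minAreaRect(w))
print("saltcap",f(384,20,.088))
E
```

```text
cup [604.95098497 -68.55545741] 41.56692530987806
bin [ 523.61819839 -215.64745934] [ 540.33760291 -101.87209797] 114.99726666941626 [ 590.3509952  -167.33776399] yaw -8.359839657179265
pred cup [605.39881692 -64.9375049 ]
lemon ((390.739013671875, -199.57223510742188), (28.712135314941406, 56.53911209106445), 60.745506286621094)
saltcap [429.04291315 -53.54743342]
```

Request:
arm_command(deltas=[[[0.5,0,-3,0,0,0],[0.5,0,-4,0,0,0],[0,0,-4,0,0,0],[0,0,-4,0,0,0],[0,0,-3,0,0,0],[0,0,-1.6,0,0,0],[0,0,-0.6,0,0,0],[0,0,0,0,0,0],[0,0,0,0,0,0]]])

```text
t: 5.03
tool_pos: [0.5889, -0.1687, 0.0292]
orientation: [0.229, 3.132, -0.001]
force: [0.1, -0.5, 0.3]
opening: 0.0555
gripper_force: 12.0
```

Request:
arm_command(deltas=[[[0,0,0,0,0,0],[0,0,0,0,0,0],[0,0,0,0,0,0],[0,0,1,0,0,0],[0,0,3,0,0,0],[0,0,4,0,0,0],[0,0,4,0,0,0],[0,0,4,0,0,0],[0,0,4,0,0,0]]], gripper=0.45)

```text
t: 5.78
tool_pos: [0.5877, -0.1691, 0.231]
orientation: [0.231, 3.132, -0.001]
force: [-0.1, -0.0, -0.8]
opening: 0.0676
gripper_force: 0.0
```

Request:
arm_command(deltas=[[[-1.87,3.4,0,0,0,0],[-1.87,3.4,0,0,0,0],[-1.87,3.4,0,0,0,0],[-1.87,3.4,0,0,0,0],[-1.87,3.4,0,0,0,0],[-1.87,3.4,0,0,0,0],[-1.87,3.4,0,0,0,0],[-1.87,3.4,0,0,0,0],[0,0,0,0,0,0],[0,0,0,0,0,0],[0,0,0,0,0,0]]], gripper=1)

```text
t: 6.7
tool_pos: [0.4387, 0.1028, 0.2287]
orientation: [0.229, 3.131, -0.0]
force: [0.3, 0.6, 0.1]
opening: 0.093
gripper_force: 0.0
```

```bash
cat >> h.py <<'E'
def snap(name):
    s=monitor.read_state(); C=cam("wrist"); im=eyes.read_camera("wrist"); cv2.imwrite(f"pics/{name}.png",im)
    np.save(name+".npy",np.array([C[0][k] for k in("fx","fy","cx","cy")]+list(C[0]["rvec"])+list(C[0]["tvec"]))); print(s["t"],np.round(s["tool_pos"],4),np.round(s["opening"],4),s["gripper_force"]); return im,C
E
python3 - <<'E'
from h import *
snap("w3")
E
```

```text
6.7 [0.4387 0.1028 0.2287] 0.093 0.0
```

View pics/w3.png

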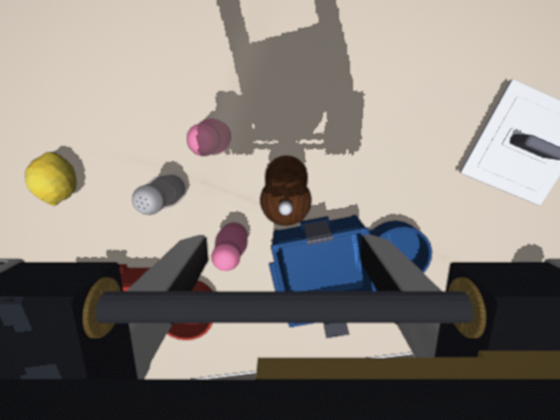

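The wrist view shows the mill's knob at (286,208) and its head at (285,201). The salt cap is at (148,200), the lemon at (50,178), the blue bin's near rim corners at about (273,237) and (365,217), and the blue cup at (400,250).

Run:
```python
from h import *
C=cam0("w3.npy"); im=cv2.imread("pics/w3.png"); f=lambda u,v,z: plane("",u,v,z,C)[:2]*1000
print("knob",f(286,208,.147),"head",f(285.5,201,.125),"foot top edge",f(286,157,.02))
print("salt cap",f(148,200,.088))
h=cv2.cvtColor(im,cv2.COLOR_BGR2HSV); H,S,V=[h[...,i].astype(int) for i in range(3)]
yel=((H>20)&(H<35)&(S>130)&(V>60)).astype(np.uint8)*255; yel[:,100:]=0; c=max(cv2.findContours(yel,0,1)[0],key=cv2.contourArea); w=np.array([f(u,v,.025) for u,v in c.reshape(-1,2)],np.float32); print("lemon",cv2.minAreaRect(w))
m=cv2.moments(w.reshape(-1,1,2)); print(m["m10"]/m["m00"],m["m01"]/m["m00"])
blue=((H>100)&(H<125)&(S>120)).astype(np.uint8)*255; blue[:,:374]=0;blue[:,440:]=0; c=max(cv2.findContours(blue,0,1)[0],key=cv2.contourArea); pts=np.array([f(u,v,.034) for u,v in c.reshape(-1,2) if v<262 and u>380])
A=np.c_[pts,np.ones(len(pts))]; s=np.linalg.lstsq(A,(pts**2).sum(1),rcond=None)[0]; print("cup",s[:2]/2,np.sqrt(s[2]+((s[:2]/2)**2).sum()))
a,b=f(273,237,.06),f(365,217,.06); print("bin near corners",a,b)
cv2.imwrite("pics/c3.png",cv2.resize(im[200:345,255:440],None,fx=4,fy=4,interpolation=cv2.INTER_CUBIC))
```

```text
knob [438.20843888 104.28844925] head [437.72828762 104.01649263] foot top edge [408.90762194 109.31151009]
salt cap [425.04940153 -42.86915356]
lemon ((391.84222412109375, -189.7371368408203), (56.108699798583984, 65.16447448730469), 30.71816635131836)
391.80268620800763 -189.8288103714289
cup [538.47545107 250.76551013] 28.58331584282111
bin near corners [497.41599706  80.32550468] [488.11609338 192.42116161]
```

Request:
arm_command(deltas=[[[0,0.1,-3.5,0,0,0],[0,0,-4,0,0,0],[0,0,-3,0,0,0],[0,0,-1.9,0,0,0],[0,0,0,0,0,0],[0,0,0,0,0,0]]])

```text
t: 7.25
tool_pos: [0.4379, 0.1027, 0.103]
orientation: [-0.234, -3.13, 0.001]
force: [-0.2, -0.1, 0.3]
opening: 0.093
gripper_force: 0.0
```

Request:
arm_command(deltas=[[[0,0,0,0,0,0],[0,0,0,0,0,0],[0,0,0,0,0,0],[0,0,0,0,0,0],[0,0,0,0,0,0],[0,0,0,0,0,0],[0,0,0,0,0,0],[0,0,0,0,0,0],[0,0,0,0,0,0]]], gripper=-1, squeeze=20)

```text
t: 8.0
tool_pos: [0.4385, 0.104, 0.1038]
orientation: [0.23, 3.133, 0.0]
force: [-0.6, 1.1, 2.2]
opening: 0.0475
gripper_force: 20.0
```

Request:
arm_command(deltas=[[[0,0,1,0,0,0],[0,0,3,0,0,0],[0,0,4,0,0,0],[0,0,4,0,0,0],[1.65,-1.72,0,0,0,0],[1.65,-1.72,0,0,0,0],[1.65,-1.72,0,0,0,0],[1.65,-1.72,0,0,0,0],[1.65,-1.72,0,0,0,0],[1.65,-1.72,0,0,0,0],[1.65,-1.72,0,0,0,0],[1.65,-1.72,0,0,0,0]]])

```text
t: 9.0
tool_pos: [0.5708, -0.0347, 0.2238]
orientation: [-0.231, -3.132, 0.0]
force: [0.6, 0.3, -2.0]
opening: 0.047
gripper_force: 20.0
```

Request:
arm_command(deltas=[[[1.65,-1.72,0,0,0,0],[1.65,-1.72,0,0,0,0],[0,0,0,0,0,0],[0,0,0,0,0,0],[0,0,0,0,0,0],[0,0,0,0,0,0]]])

```text
t: 9.5
tool_pos: [0.6029, -0.0674, 0.2238]
orientation: [-0.23, -3.133, -0.0]
force: [0.0, 1.1, -1.0]
opening: 0.047
gripper_force: 20.0
```

Run:
```python
from h import *
snap("w4"); cv2.imwrite("pics/s4.png",eyes.read_camera("side"))
a=cv2.imread("pics/w4.png"); b=cv2.imread("pics/s4.png")[130:280,200:400]
cv2.imwrite("pics/v4.png",np.hstack([cv2.resize(a,(400,300)),cv2.resize(b,(400,300))]))
```

```text
9.5 [ 0.6029 -0.0674  0.2238] 0.047 20.011239100515468
```

View pics/v4.png

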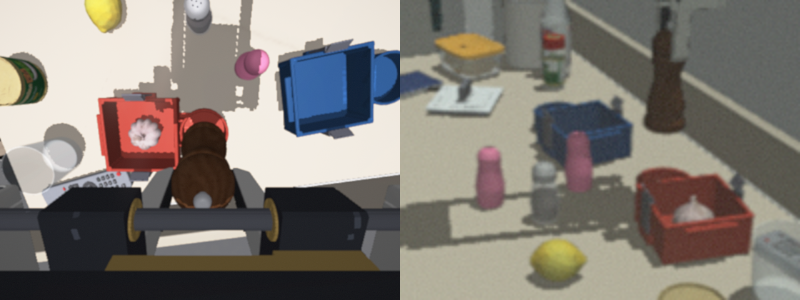

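The view shows the garlic lying in the red bin and the mill hanging upright. At 1.4x scale the blue rim is clear too. I'll fit the red cup's visible arc and the bin corners.

Run:
```python
from h import *
C=cam0("w4.npy"); im=cv2.imread("pics/w4.png"); f=lambda u,v,z: plane("",u,v,z,C)[:2]*1000
h=cv2.cvtColor(im,cv2.COLOR_BGR2HSV); H,S,V=[h[...,i].astype(int) for i in range(3)]
def circ(k,cond,z):
    c=max(cv2.findContours(k,0,1)[0],key=cv2.contourArea); pts=np.array([f(u,v,z) for u,v in c.reshape(-1,2) if cond(u,v)])
    A=np.c_[pts,np.ones(len(pts))]; s=np.linalg.lstsq(A,(pts**2).sum(1),rcond=None)[0]; return len(pts),s[:2]/2,np.sqrt(s[2]+((s[:2]/2)**2).sum())
red=(((H<6)|(H>174))&(S>120)&(V>40)).astype(np.uint8)*255
k=red.copy(); k[:,:252]=0;k[:,330:]=0; k[190:]=0
print("cup",circ(k,lambda u,v:u>258 and v<188 and (v<165 or u>300),.034))
for nm,cs in(("red",[(140,138),(250,137),(253,237),(150,241)]),):
    print(nm,[f(u,v,.06).round(1) for u,v in cs])
cv2.imwrite("pics/c4.png",np.vstack([cv2.resize(im[115:260,130:330],None,fx=2,fy=2,interpolation=2),cv2.resize(im[45:200,380:560],(400,344),interpolation=2)])[:600])
```

```text
cup (91, array([598.16182518, -64.94111782]), np.float64(34.504394295963266))
red [array([ 524.1, -214.7]), array([540.5, -96. ]), array([ 655.7, -112.9]), array([ 642.8, -235.9])]
```

View pics/c4.png

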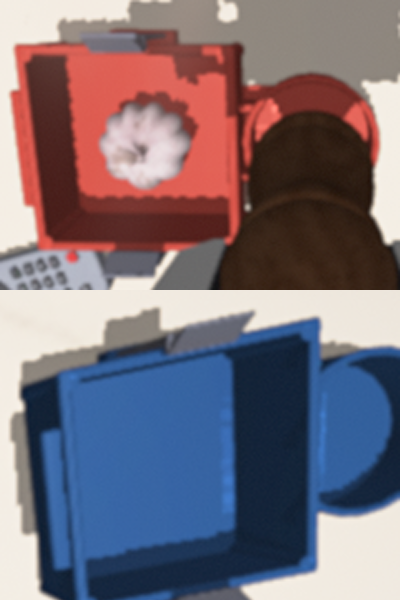

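Run:
```python
from h import *
C=cam0("w4.npy"); f=lambda u,v,z: plane("",u,v,z,C)[:2]*1000
for n,cs in(("red",[(137.5,137.5),(251,137.5),(249,236.5),(149,240)]),("blue",[(407,81),(523,57.6),(523,171),(416,184.5)])):
    w=np.array([f(u,v,.06) for u,v in cs]); c=w.mean(0); d=(w[1]+w[2]-w[0]-w[3])/2; d/=np.linalg.norm(d); e=(w[3]+w[2]-w[0]-w[1]); print(n,c,[round(np.linalg.norm(w[i]-w[i-1]),1) for i in range(4)],"yaw",np.degrees(np.arctan2(-d[0],d[1])),np.degrees(np.arctan2(e[1],e[0])),"cup",c+103.5*d)
l,r,t=f(251.5,185,.034),f(319.5,185,.034),f(285.5,151,.034); print("cup",(l+r)/2,np.linalg.norm(l-r),t+[42,0])
```

```text
red [ 590.01188514 -166.64174734] [np.float64(119.8), np.float64(123.6), np.float64(115.4), np.float64(119.9)] yaw -7.316347444307959 -10.294041332190158 cup [603.19236251 -63.98442896]
blue [563.29693489 137.22005626] [np.float64(111.5), np.float64(117.5), np.float64(118.6), np.float64(119.1)] yaw 0.755570744319204 3.491304746998163 cup [561.93209954 240.71105696]
cup [604.11940497 -66.10638751] 83.35735433355701 [605.36301767 -60.16053261]
```

Request:
arm_command(deltas=[[[0.1,0.2,-3,0,0,0],[0,0,-3,0,0,0],[0,0,-2,0,0,0],[0,0,-1.5,0,0,0],[0,0,-1,0,0,0],[0,0,-0.6,0,0,0],[0,0,-0.4,0,0,0],[0,0,0,0,0,0],[0,0,0,0,0,0]]])

```text
t: 10.35
tool_pos: [0.605, -0.0661, 0.1097]
orientation: [0.23, 3.132, -0.0]
force: [0.4, 0.3, -0.2]
opening: 0.0475
gripper_force: 20.0
```

Request:
arm_command(deltas=[[[0,0,-0.2,0,0,0],[0,0,0,0,0,0],[0,0,0,0,0,0]]])

```text
t: 10.6
tool_pos: [0.6052, -0.0663, 0.1079]
orientation: [0.231, 3.131, -0.0]
force: [-0.5, -0.3, 2.8]
opening: 0.0473
gripper_force: 20.0
```

Request:
arm_command(deltas=[[[0,0,0,0,0,0],[0,0,0,0,0,0],[0,0,0,0,0,0],[0,0,0,0,0,0],[0,0,0,0,0,0],[0,0,2,0,0,0],[0,0,4,0,0,0],[0,0,4,0,0,0],[0,0,4,0,0,0]]], gripper=1)

```text
t: 11.35
tool_pos: [0.6037, -0.066, 0.2476]
orientation: [-0.231, -3.132, -0.0]
force: [1.5, -0.4, 0.5]
opening: 0.0928
gripper_force: 0.0
```

Request:
arm_command(deltas=[[[-3,-1.8,0,0,0,0],[-3,-1.8,0,0,0,0],[-3,-1.8,0,0,0,-5],[-3,-1.8,-1,0,0,-5],[-3,-1.8,-2,0,0,-5],[-3,-1.8,-2,0,0,-5],[-3.3,-1.6,-2,0,0,0],[0,0,-2,0,0,0],[0,0,0,0,0,0],[0,0,0,0,0,0]]])

```text
t: 12.18
tool_pos: [0.3909, -0.1898, 0.1563]
orientation: [-0.772, -3.044, -0.001]
force: [0.1, -0.3, 0.7]
opening: 0.0931
gripper_force: 0.0
```

Run:
```python
from h import *
snap("w5"); cv2.imwrite("pics/t5.png",eyes.read_camera("top"))
C=cam0("w5.npy"); im=cv2.imread("pics/w5.png"); f=lambda u,v,z: plane("",u,v,z,C)[:2]*1000
h=cv2.cvtColor(im,cv2.COLOR_BGR2HSV); H,S,V=[h[...,i].astype(int) for i in range(3)]
yel=((H>20)&(H<35)&(S>130)&(V>60)).astype(np.uint8)*255; yel[270:]=0; c=max(cv2.findContours(yel,0,1)[0],key=cv2.contourArea); print(cv2.boundingRect(c)); w=np.array([f(u,v,.025) for u,v in c.reshape(-1,2)],np.float32)
print("lemon",cv2.minAreaRect(w),cv2.fitEllipse(w))
m=cv2.moments(w.reshape(-1,1,2)); print(m["m10"]/m["m00"],m["m01"]/m["m00"],np.degrees(.5*np.arctan2(2*m["mu11"],m["mu20"]-m["mu02"])))
a=im; b=cv2.imread("pics/t5.png")[130:280,250:450]
cv2.imwrite("pics/v5.png",np.hstack([cv2.resize(a,(400,300)),cv2.resize(b,(400,300))]))
```

```text
12.1833 [ 0.3909 -0.1898  0.1563] 0.0931 0.0
(262, 164, 48, 63)
lemon ((392.0299987792969, -188.03427124023438), (54.66496276855469, 55.16230773925781), 25.715272903442383) ((391.96612548828125, -188.51177978515625), (47.67938232421875, 63.880001068115234), 70.7085952758789)
391.9135933824183 -188.47612210566385 -19.543343334974352
```

View pics/v5.png

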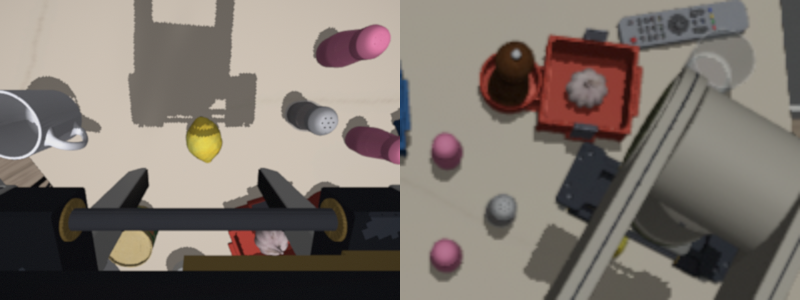

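The views show the mill standing in the red cup and the garlic in its bin. The lemon is at (204,138) in the half-size view, with its long axis across the closing line.

Request:
arm_command(deltas=[[[0.1,0.1,-3.6,0,0,0],[0,0,-3.6,0,0,0],[0,0,-3.6,0,0,0],[0,0,-3.0,0,0,0],[0,0,-1.0,0,0,0],[0,0,0,0,0,0],[0,0,0,0,0,0]]])

```text
t: 12.87
tool_pos: [0.3938, -0.1893, 0.0101]
orientation: [0.769, 3.045, -0.0]
force: [-0.1, -0.6, 0.5]
opening: 0.093
gripper_force: 0.0
```

Request:
arm_command(deltas=[[[0,0,0,0,0,0],[0,0,0,0,0,0],[0,0,0,0,0,0],[0,0,0,0,0,0],[0,0,0,0,0,0],[0,0,0,0,0,0],[0,0,0,0,0,0],[0,0,0,0,0,0]]], gripper=-1, squeeze=15)

```text
t: 13.53
tool_pos: [0.3925, -0.1892, 0.0089]
orientation: [0.771, 3.045, -0.0]
force: [-1.4, 0.3, 2.7]
opening: 0.0517
gripper_force: 15.0
```

Request:
arm_command(deltas=[[[0,0,1,0,0,0],[0,0,3,0,0,0],[0,0,4,0,0,0],[0,0,4,0,0,0],[0,0,4,0,0,0],[1.68,3.25,1,0,0,6.2],[1.68,3.25,0,0,0,6.2],[1.68,3.25,0,0,0,6.2],[1.68,3.25,0,0,0,6.2],[1.68,3.25,0,0,0,6.2],[1.68,3.25,0,0,0,0],[1.68,3.25,0,0,0,0]]])

```text
t: 14.53
tool_pos: [0.5104, 0.0403, 0.1793]
orientation: [-0.072, 3.141, -0.0]
force: [0.5, 0.2, -0.7]
opening: 0.0513
gripper_force: 15.0
```

Request:
arm_command(deltas=[[[1.68,3.25,0,0,0,0],[1.68,3.25,0,0,0,0],[1.68,3.25,0,0,0,0],[0,0,0,0,0,0],[0,0,0,0,0,0],[0,0,0,0,0,0]]])

```text
t: 15.03
tool_pos: [0.56, 0.1357, 0.1786]
orientation: [0.072, -3.14, 0.001]
force: [-0.5, -0.5, -1.4]
opening: 0.0514
gripper_force: 15.0
```

Run:
```python
from h import *
im,C=snap("w6"); print(monitor.read_state()["orientation"])
```

```text
15.0333 [0.56   0.1357 0.1786] 0.0514 14.999926073360257
[ 7.03173702e-02 -3.14023628e+00  7.48951845e-04]
```

View pics/w6.png

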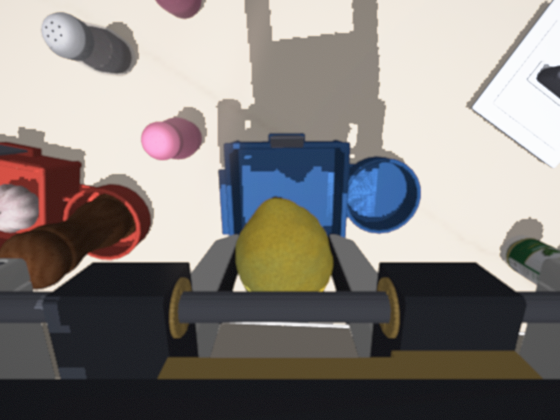

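The wrist view shows the blue bin's near rim from (231,143) to (349,142) and the cup circle at about (382,194). The lemon is held level, and the salt cap is at (63,35).

Run:
```python
from h import *
C=cam0("w6.npy"); im=cv2.imread("pics/w6.png"); f=lambda u,v,z: plane("",u,v,z,C)[:2]*1000
h=cv2.cvtColor(im,cv2.COLOR_BGR2HSV); H,S,V=[h[...,i].astype(int) for i in range(3)]
k=((H>98)&(H<128)&(S>110)).astype(np.uint8)*255; B=k.copy()
k[:,:352]=0;k[:,430:]=0;k[236:]=0;k[:140]=0
c=max(cv2.findContours(k,0,1)[0],key=cv2.contourArea); print(cv2.boundingRect(c)); pts=np.array([f(u,v,.034) for u,v in c.reshape(-1,2) if u>362])
A=np.c_[pts,np.ones(len(pts))]; s=np.linalg.lstsq(A,(pts**2).sum(1),rcond=None)[0]; print("cup",s[:2]/2,np.sqrt(s[2]+((s[:2]/2)**2).sum()))
for v in (150,170,190): 
    r=np.where(B[v,200:360])[0]+200; print(v,r.min(),r.max())
for u in(240,255,320,340): 
    r=np.where(B[100:200,u])[0]+100; print(u,r.min())
a,b=f(231,143,.06),f(349.5,142,.06); d=(b-a)/np.linalg.norm(b-a); n=np.array([d[1],-d[0]]); print(a,b,np.linalg.norm(b-a),"bin",(a+b)/2+59*n,"yaw",np.degrees(np.arctan2(-d[0],d[1])),"cup",(a+b)/2+59*n+103.5*d)
print("salt",f(63,35,.088), "lid bar", f(545,80,.046))
```

```text
(352, 158, 68, 75)
cup [558.82182644 239.19589705] 41.3569010372508
150 238 348
170 227 359
190 221 359
240 143
255 143
320 142
340 142
[508.11892543  82.59681472] [502.05497043 194.20183135] 111.7696349029783 bin [564.00005064 141.6003118 ] yaw 3.110054921772426 cup [558.38475679 244.94787334]
salt [429.64611526 -42.86347416] lid bar [437.61143743 374.22807103]
```

Request:
arm_command(deltas=[[[0.35,0,-3,0,0,0],[0,0,-4,0,0,0],[0,0,-4,0,0,0],[0,0,-3,0,0,0],[0,0,-1.5,0,0,0],[0,0,-0.8,0,0,0],[0,0,0,0,0,0],[0,0,0,0,0,0]]])

```text
t: 15.75
tool_pos: [0.5647, 0.1352, 0.0169]
orientation: [-0.069, 3.139, 0.0]
force: [0.3, 1.0, -0.3]
opening: 0.0516
gripper_force: 15.0
```

Request:
arm_command(deltas=[[[0,0,-0.3,0,0,0],[0,0,0,0,0,0],[0,0,0,0,0,0]]])

```text
t: 16.0
tool_pos: [0.5649, 0.136, 0.014]
orientation: [-0.07, 3.139, 0.0]
force: [-0.2, -0.7, -0.8]
opening: 0.0517
gripper_force: 15.0
```

Request:
arm_command(deltas=[[[0,0,0,0,0,0],[0,0,0,0,0,0],[0,0,0,0,0,0],[0,0,0,0,0,0],[0,0,1,0,0,0],[0,0,3,0,0,0],[0,0,4,0,0,0],[0,0,4,0,0,0],[0,0,4,0,0,0]]], gripper=0.35)

```text
t: 16.75
tool_pos: [0.5635, 0.1359, 0.175]
orientation: [0.071, -3.141, 0.0]
force: [0.5, 0.9, -0.1]
opening: 0.0629
gripper_force: 0.0
```

Request:
arm_command(deltas=[[[-1.96,-2.6,0,0,0,0],[-1.96,-2.6,0,0,0,0],[-1.96,-2.6,0,0,0,0],[-1.96,-2.6,0,0,0,0],[-1.96,-2.6,0,0,0,0],[-1.96,-2.6,0,0,0,0],[-1.96,-2.6,0,0,0,0],[0,0,0,0,0,0],[0,0,0,0,0,0],[0,0,0,0,0,0]]], gripper=1)

```text
t: 17.58
tool_pos: [0.4272, -0.046, 0.1735]
orientation: [-0.069, 3.139, 0.0]
force: [0.6, 0.1, 1.4]
opening: 0.0929
gripper_force: 0.0
```

Run:
```python
from h import *
im,C=snap("w7"); cv2.imwrite("pics/t7.png",eyes.read_camera("top"))
b=cv2.imread("pics/t7.png")[130:280,160:360]
cv2.imwrite("pics/v7.png",np.hstack([cv2.resize(im,(400,300)),cv2.resize(b,(400,300))]))
for p in((.427,-.046,.09),(.427,-.046,.0)): print(proj("",p,C))
```

```text
17.5833 [ 0.4272 -0.046   0.1735] 0.0929 0.0
(np.float64(284.69959619384485), np.float64(208.12324388049262))
(np.float64(284.56125305359205), np.float64(186.55047747358657))
```

View pics/v7.png

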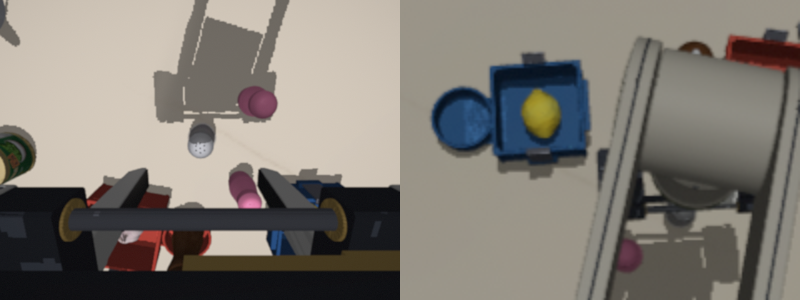

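The views show the lemon centred in the blue bin. The salt cap is at (201,149) in the half-size view, between the fingers and about 2.5 mm toward -y.

Request:
arm_command(deltas=[[[0,-0.25,-3.6,0,0,0],[0,0,-3.6,0,0,0],[0,0,-3.6,0,0,0],[0,0,-2.0,0,0,0],[0,0,-0.9,0,0,0],[0,0,0,0,0,0],[0,0,0,0,0,0]]])

```text
t: 18.27
tool_pos: [0.4273, -0.0481, 0.0363]
orientation: [0.072, -3.141, -0.0]
force: [0.5, 0.3, 0.7]
opening: 0.0929
gripper_force: 0.0
```

Request:
arm_command(deltas=[[[0,0,0,0,0,0],[0,0,0,0,0,0],[0,0,0,0,0,0],[0,0,0,0,0,0],[0,0,0,0,0,0],[0,0,0,0,0,0],[0,0,0,0,0,0],[0,0,0,0,0,0],[0,0,0,0,0,0]]], gripper=-1, squeeze=15)

```text
t: 19.02
tool_pos: [0.4267, -0.0485, 0.0357]
orientation: [0.07, -3.141, -0.0]
force: [0.4, 0.5, -0.2]
opening: 0.0396
gripper_force: 14.9
```

Request:
arm_command(deltas=[[[0,0,1,0,0,0],[0,0,3,0,0,0],[0,0,4,0,0,0],[0,0,4,0,0,0],[1.65,3.6,0,0,0,0],[1.65,3.6,0,0,0,0],[1.65,3.6,0,0,0,0],[1.65,3.6,0,0,0,0],[1.65,3.6,0,0,0,0],[1.65,3.6,0,0,0,0],[1.65,3.6,0,0,0,0],[1.65,3.6,0,0,0,0]]])

```text
t: 20.02
tool_pos: [0.5591, 0.2414, 0.1561]
orientation: [0.071, -3.141, 0.0]
force: [0.4, 0.5, -0.6]
opening: 0.0388
gripper_force: 14.8
```

Request:
arm_command(deltas=[[[0,0,0,0,0,0],[0,0,0,0,0,0],[0,0,0,0,0,0]]])

```text
t: 20.27
tool_pos: [0.5583, 0.2391, 0.1555]
orientation: [0.072, -3.14, 0.001]
force: [0.0, -0.7, -1.8]
opening: 0.0399
gripper_force: 14.7
```

Run:
```python
from h import *
im,C=snap("w8"); s=eyes.read_camera("side"); cv2.imwrite("pics/s8.png",s)
b=s[110:260,200:400]
cv2.imwrite("pics/v8.png",np.hstack([cv2.resize(im,(400,300)),cv2.resize(b,(400,300))]))
```

```text
20.2667 [0.5583 0.2391 0.1555] 0.0399 14.74917182592435
```

View pics/v8.png

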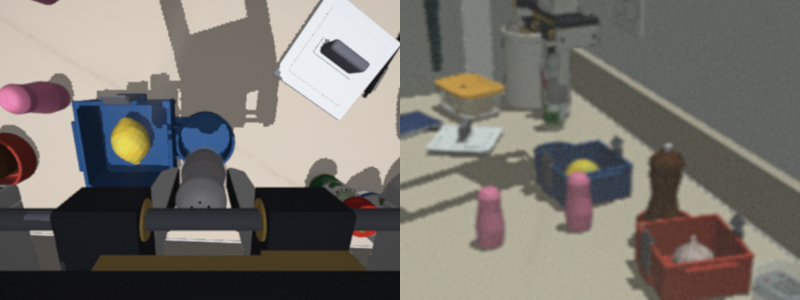

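The wrist view shows the shaker held upright over the blue cup at (205,140), with the lemon at (130,140). The lid's bar runs from (320,42) to (365,70).

Request:
arm_command(deltas=[[[0,0,-3,0,0,0],[0,0,-3,0,0,0],[0,0,-2.5,0,0,0],[0,0,-1.5,0,0,0],[0,0,-0.9,0,0,0],[0,0,-0.4,0,0,0],[0,0,0,0,0,0],[0,0,0,0,0,0]]])

```text
t: 21.03
tool_pos: [0.5597, 0.2393, 0.0442]
orientation: [-0.07, 3.139, 0.001]
force: [0.9, 1.3, -0.5]
opening: 0.0395
gripper_force: 14.8
```

Request:
arm_command(deltas=[[[0,0,-0.3,0,0,0],[0,0,-0.1,0,0,0],[0,0,0,0,0,0]]])

```text
t: 21.28
tool_pos: [0.5596, 0.2397, 0.0397]
orientation: [-0.071, 3.139, 0.001]
force: [-0.0, 0.0, 0.1]
opening: 0.039
gripper_force: 14.9
```

Request:
arm_command(deltas=[[[0,0,0,0,0,0],[0,0,0,0,0,0],[0,0,0,0,0,0],[0,0,0,0,0,0],[0,0,0,0,0,0],[0,0,1,0,0,0],[0,0,3,0,0,0],[0,0,4,0,0,0],[0,0,4,0,0,0],[0,0,4,0,0,0]]], gripper=0.4)

```text
t: 22.12
tool_pos: [0.5581, 0.2394, 0.2]
orientation: [0.071, -3.14, 0.001]
force: [1.1, 0.4, -0.8]
opening: 0.065
gripper_force: 0.0
```

Request:
arm_command(deltas=[[[-1.35,1.88,0,0,0,6.4],[-1.35,1.88,0,0,0,6.4],[-1.35,1.88,0,0,0,6.4],[-1.35,1.88,0,0,0,6.4],[-1.35,1.88,0,0,0,6.4],[-1.35,1.88,-1,0,0,6.4],[-1.35,1.88,-1,0,0,6.4],[-1.35,1.88,-1,0,0,6.4],[-1.35,1.88,-1,0,0,6.4],[0,0,0,0,0,0],[0,0,0,0,0,0],[0,0,0,0,0,0]]], gripper=0.2)

```text
t: 23.12
tool_pos: [0.4376, 0.4084, 0.159]
orientation: [-1.573, 2.719, -0.001]
force: [0.9, -0.2, 0.3]
opening: 0.056
gripper_force: 0.0
```

Run:
```python
from h import *
im,C=snap("w9"); print(monitor.read_state()["orientation"]); cv2.imwrite("pics/t9.png",eyes.read_camera("top"))
g=cv2.imread("pics/t9.png")[130:280,80:280]
cv2.imwrite("pics/v9.png",np.hstack([im,np.vstack([cv2.resize(g,(240,180)),np.zeros((240,240,3),np.uint8)])]))
```

```text
23.1167 [0.4376 0.4084 0.159 ] 0.056 0.0
[-1.57174403e+00  2.71919872e+00 -5.07042106e-04]
```

View pics/v9.png

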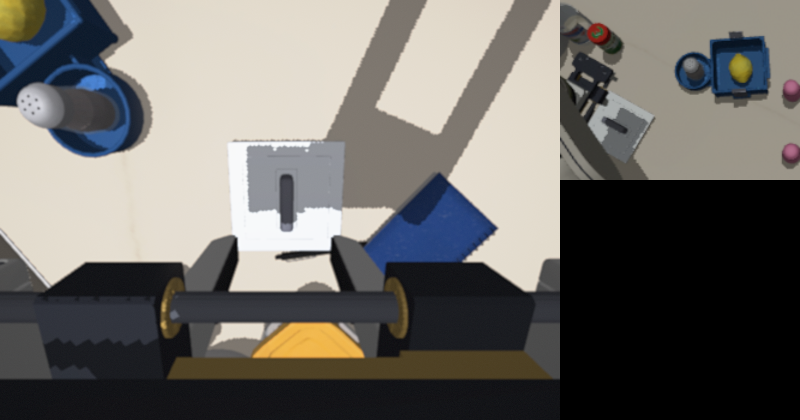

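The wrist view shows the salt upright in the blue cup at (85,108). The lid's corners are at (229,141), (344,142), (341,248) and (235,250), its bar is vertical at u=287, and it is aligned with the fingers.

Run:
```python
from h import *
C=cam0("w9.npy"); f=lambda u,v,z: plane("",u,v,z,C)[:2]*1000
w=np.array([f(*p,.015) for p in((229,141),(344,142),(341,248),(235,250))]); d=w[1]+w[2]-w[0]-w[3]; e=w[2]+w[3]-w[0]-w[1]
print("lid",w.mean(0),[round(np.linalg.norm(w[i]-w[i-1]),1) for i in range(4)],np.degrees(np.arctan2(d[1],d[0])),np.degrees(np.arctan2(e[1],e[0])))
a,b=f(287,175,.046),f(287,230,.046); print("bar",(a+b)/2,np.linalg.norm(a-b),np.degrees(np.arctan2(*(b-a)[::-1])))
R=cv2.Rodrigues(np.array([-1.57174,2.7192,-.0005]))[0]; print("tool y",R[:2,1],np.degrees(np.arctan2(R[1,1],R[0,1])))
print("salt cap",f(40,104,.088))
```

```text
lid [437.93442048 413.39407669] [np.float64(121.2), np.float64(118.0), np.float64(117.7), np.float64(120.2)] 150.46197652622195 61.01024657401252
bar [437.17814445 410.91844714] 55.628340157024574 60.261037213675934
tool y [-0.86652352  0.49913577] 150.05715291149338
salt cap [555.73695817 239.56757016]
```

Request:
arm_command(deltas=[[[0,0.35,-3.6,0,0,0],[0,0,-3.6,0,0,0],[0,0,-3.0,0,0,0],[0,0,-2.0,0,0,0],[0,0,-1.2,0,0,0],[0,0,-0.5,0,0,0],[0,0,0,0,0,0],[0,0,0,0,0,0],[0,0,0,0,0,0]]])

```text
t: 23.97
tool_pos: [0.4388, 0.4131, 0.0219]
orientation: [-1.573, 2.716, 0.001]
force: [-0.5, 0.1, -0.1]
opening: 0.0559
gripper_force: 0.0
```

Request:
arm_command(deltas=[[[0,0,-0.3,0,0,0],[0,0,0,0,0,0],[0,0,0,0,0,0]]])

```text
t: 24.22
tool_pos: [0.4375, 0.4124, 0.0172]
orientation: [-1.575, 2.717, 0.0]
force: [0.1, 0.0, -0.6]
opening: 0.0555
gripper_force: 0.0
```

Request:
arm_command(deltas=[[[0,0,0,0,0,0],[0,0,0,0,0,0],[0,0,0,0,0,0],[0,0,0,0,0,0],[0,0,0,0,0,0],[0,0,0,0,0,0],[0,0,0,0,0,0],[0,0,0,0,0,0]]], gripper=-1, squeeze=40)

```text
t: 24.88
tool_pos: [0.4373, 0.4121, 0.0167]
orientation: [1.575, -2.718, 0.0]
force: [-0.1, 0.8, 0.0]
opening: 0.0137
gripper_force: 40.0
```

Request:
arm_command(deltas=[[[0,0,1,0,0,0],[0,0,3,0,0,0],[0,0,4,0,0,0],[0,0,4,0,0,0],[0,0,4,0,0,0],[0,0,4,0,0,0],[0,0,3.3,0,0,0],[0,0,0,0,0,0],[0,0,0,0,0,0]]])

```text
t: 25.63
tool_pos: [0.4385, 0.4131, 0.2539]
orientation: [-1.572, 2.713, 0.002]
force: [0.1, -0.4, -1.7]
opening: 0.0137
gripper_force: 40.0
```

Request:
arm_command(deltas=[[[2.12,-2.5,0,0,0,-5.2],[2.12,-2.5,0,0,0,-5.2],[2.12,-2.5,0,0,0,-5.2],[2.12,-2.5,0,0,0,-5.2],[2.12,-2.5,0,0,0,-5.2],[2.12,-2.5,0,0,0,-5.2],[2.12,-2.5,0,0,0,-5.2],[2.12,-2.5,0,0,0,-5.2],[2.12,-2.5,0,0,0,-5.2],[2.12,-2.5,0,0,0,-5.2],[2.12,-2.5,0,0,0,-5.1],[0,0,0,0,0,0]]])

```text
t: 26.63
tool_pos: [0.6721, 0.1314, 0.2464]
orientation: [0.068, -3.137, 0.004]
force: [0.8, -0.3, -0.7]
opening: 0.0136
gripper_force: 40.0
```

Request:
arm_command(deltas=[[[0,0,0,0,0,0],[0,0,0,0,0,0],[0,0,0,0,0,0],[0,0,0,0,0,0]]])

```text
t: 26.97
tool_pos: [0.6696, 0.1384, 0.2494]
orientation: [0.088, -3.14, -0.0]
force: [-1.0, 0.2, -1.0]
opening: 0.0136
gripper_force: 40.0
```

Run:
```python
from h import *
im,C=snap("w10"); print(monitor.read_state()["orientation"])
```

```text
26.9667 [0.6696 0.1384 0.2494] 0.0136 39.9978107213974
[ 8.76983404e-02 -3.14020435e+00 -2.33859232e-04]
```

View pics/w10.png

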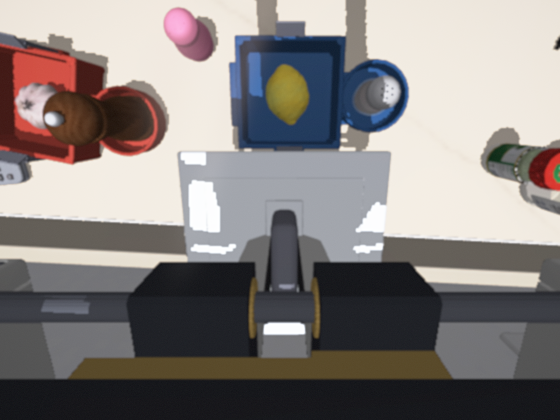

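The wrist view shows the whole blue bin with outer rim corners (237,38), (344,38), (342,146) and (240,147). The held lid's near edge runs from (180,152) to (390,152), and the salt is upright at (382,93). I'll fit these edges precisely from the same image.

Run:
```python
from h import *
C=cam0("w10.npy"); im=cv2.imread("pics/w10.png"); h=cv2.cvtColor(im,cv2.COLOR_BGR2HSV); H,S,V=[h[...,i].astype(int) for i in range(3)]
f=lambda u,v,z: plane("",u,v,z,C)[:2]*1000
g=cv2.cvtColor(im,cv2.COLOR_BGR2GRAY).astype(float)
def vedge(rows,u0,u1,img,sgn): # vertical edges: max |grad| along row
    return np.array([(u0+np.argmax(sgn*np.diff(img[v,u0:u1]))+.5,v) for v in rows])
def hedge(cols,v0,v1,img,sgn): return np.array([(u,v0+np.argmax(sgn*np.diff(img[v0:v1,u]))+.5) for u in cols])
blue=((H>98)&(H<128)&(S>110)).astype(float)
def line(p):
    # robust line fit, returns point, dir
    x=cv2.fitLine(p.astype(np.float32),cv2.DIST_HUBER,0,.01,.01).ravel(); return x
def inter(a,b):
    A=np.array([[a[1],-a[0]],[b[1],-b[0]]]); return np.linalg.solve(A,[a[1]*a[2]-a[0]*a[3],b[1]*b[2]-b[0]*b[3]])
top=line(hedge(list(range(245,275))+list(range(308,338)),30,46,blue,1))
rgt=line(vedge(list(range(44,60))+list(range(132,142)),325,352,blue,-1))
lft=line(vedge(list(range(42,60))+list(range(130,142)),228,250,blue,1))
print("lines",top,rgt,lft)
tl,tr=inter(top,lft),inter(top,rgt); print(tl,tr)
a,b=f(*tl,.06),f(*tr,.06); d=(b-a)/np.linalg.norm(b-a); n=np.array([d[1],-d[0]])
print("rim W",a,b,np.linalg.norm(b-a),"ctr",(a+b)/2+59*n,"yaw",np.degrees(np.arctan2(-d[0],d[1])))
# inner/outer cups
k=(blue*255).astype(np.uint8); k[:,:352]=0; c=max(cv2.findContours(k,0,1)[0],key=cv2.contourArea)
pts=np.array([f(u,v,.034) for u,v in c.reshape(-1,2) if u>362]); A=np.c_[pts,np.ones(len(pts))]; s=np.linalg.lstsq(A,(pts**2).sum(1),rcond=None)[0]; cup=s[:2]/2; print("cup",cup,np.sqrt(s[2]+(cup**2).sum()),"-> bin",cup-103.5*d)
# lid
lt=line(hedge(range(200,370),148,158,g,-1)) ; 
ll=line(vedge(range(158,200),172,192,g,-1)); lr=line(vedge(range(158,200),380,400,g,1)); print(lt,ll,lr)
z=.2494-.0167+.015; p,q=inter(lt,ll),inter(lt,lr); P,Q=f(*p,z),f(*q,z); D=(Q-P)/np.linalg.norm(Q-P); N=np.array([D[1],-D[0]])
print("lid",p,q,np.linalg.norm(P-Q),"ctr",(P+Q)/2+61*N,"yaw",np.degrees(np.arctan2(-D[0],D[1])))
```

```text
lines [9.967766e-01 8.022781e-02 3.019000e+02 3.470000e+01] [ 5.1190242e-02 -9.9868894e-01  3.4250000e+02  7.4900002e+01] [4.126362e-02 9.991483e-01 2.387000e+02 1.109000e+02]
[235.33176   29.342106] [344.38525   38.119522]
rim W [503.70684096  76.18935051] [505.58207779 193.79854993] 117.62414845488297 ctr [563.63696097 134.05333577] yaw -0.913483407761347
cup [560.18004738 240.82630487] 40.12034549795839 -> bin [558.52998645 137.33945885]
[9.9946672e-01 3.2653168e-02 2.8960001e+02 1.5320000e+02] [9.2933312e-02 9.9567235e-01 1.7920000e+02 1.7900000e+02] [ 9.6756086e-02 -9.9530810e-01  3.8833331e+02  1.7850000e+02]
lid [176.44685 149.50322] [390.4724  156.49556] 119.86310710139927 ctr [674.49014246 135.9921981 ] yaw 1.3663575051705232
```

I've used all 14 picture views, so I'll work from the numbers only and print the raw edge points.

Run:
```python
from h import *
im=cv2.imread("pics/w10.png"); h=cv2.cvtColor(im,cv2.COLOR_BGR2HSV); H,S,V=[h[...,i].astype(int) for i in range(3)]
B=((H>98)&(H<128)&(S>110)&(V>30)); g=cv2.cvtColor(im,cv2.COLOR_BGR2GRAY).astype(int)
print("top",[(u,np.where(B[20:60,u])[0].min()+20) for u in range(232,352,6)])
print("bot",[(u,np.where(B[100:152,u])[0].max()+100) for u in range(232,352,6)])
print("lft",[(v,np.where(B[v,215:280])[0].min()+215) for v in range(34,150,6)])
print("row90",[(u,tuple(im[90,u])) for u in range(226,250,2)])
print("rgt row50",[(u,tuple(im[50,u])) for u in range(332,352,2)])
print("lid near",[(u,151 if 0 else 146+int(np.argmin(np.diff(g[146:162,u])))) for u in range(190,380,10)])
print([tuple((v,g[v,210]) for v in range(146,160,2))],[tuple((v,g[v,350]) for v in range(146,160,2))])
print("lid row 175",[(u,g[175,u]) for u in range(172,196,2)],[(u,g[175,u]) for u in range(376,400,2)])
```

```text
Traceback (most recent call last):
ValueError: zero-size array to reduction operation minimum which has no identity
```

Run:
```python
from h import *
im=cv2.imread("pics/w10.png"); h=cv2.cvtColor(im,cv2.COLOR_BGR2HSV); H,S,V=[h[...,i].astype(int) for i in range(3)]
B=((H>98)&(H<128)&(S>110)&(V>30)); g=cv2.cvtColor(im,cv2.COLOR_BGR2GRAY).astype(int)
mn=lambda a:int(np.where(a)[0].min()) if a.any() else -999
mx=lambda a:int(np.where(a)[0].max()) if a.any() else -999
print("top",[(u,mn(B[20:60,u])+20) for u in range(232,352,6)])
print("bot",[(u,mx(B[100:152,u])+100) for u in range(232,352,6)])
print("lft",[(v,mn(B[v,215:280])+215) for v in range(34,150,6)])
t=lambda p:tuple(int(x) for x in p)
print("row90",[(u,t(im[90,u])) for u in range(226,250,2)])
print("rgt50",[(u,t(im[50,u])) for u in range(332,352,2)])
for u in(200,230,330,370): print("lidcol",u,[int(g[v,u]) for v in range(144,162)])
for v in(165,185): print("lid row",v,[int(x) for x in g[v,172:196]],[int(x) for x in g[v,378:400]])
```

```text
top [(232, -979), (238, 37), (244, 37), (250, 54), (256, 53), (262, 58), (268, 52), (274, 36), (280, 37), (286, 37), (292, 37), (298, 37), (304, 37), (310, 37), (316, 37), (322, 37), (328, 37), (334, 37), (340, 37), (346, -979)]
bot [(232, -899), (238, -899), (244, 146), (250, 146), (256, 147), (262, 147), (268, 147), (274, 148), (280, 145), (286, 145), (292, 145), (298, 145), (304, 147), (310, 147), (316, 147), (322, 147), (328, 147), (334, 147), (340, 123), (346, 122)]
lft [(34, -784), (40, 236), (46, 236), (52, 237), (58, 237), (64, 231), (70, 231), (76, 231), (82, 232), (88, 249), (94, 232), (100, 250), (106, 249), (112, 248), (118, 248), (124, 247), (130, 247), (136, 240), (142, 240), (148, 274)]
row90 [(226, (225, 234, 241)), (228, (222, 231, 238)), (230, (173, 156, 155)), (232, (173, 122, 99)), (234, (178, 128, 103)), (236, (167, 120, 99)), (238, (167, 118, 95)), (240, (147, 106, 89)), (242, (89, 77, 76)), (244, (79, 71, 71)), (246, (82, 68, 66)), (248, (119, 86, 70))]
rgt50 [(332, (53, 34, 20)), (334, (54, 35, 22)), (336, (53, 34, 18)), (338, (52, 32, 17)), (340, (72, 45, 26)
[... 307 characters left out ...]
68, 168, 168]
lidcol 330 [45, 53, 53, 56, 75, 107, 126, 140, 155, 162, 165, 165, 165, 165, 165, 166, 166, 165]
lidcol 370 [239, 239, 239, 238, 239, 237, 221, 177, 157, 162, 164, 165, 164, 166, 166, 166, 165, 165]
lid row 165 [238, 238, 238, 239, 237, 224, 191, 169, 166, 167, 168, 166, 166, 167, 168, 169, 168, 169, 168, 168, 168, 169, 170, 169] [165, 166, 165, 164, 166, 165, 165, 165, 164, 164, 161, 177, 217, 235, 239, 239, 238, 238, 238, 238, 238, 238]
lid row 185 [238, 238, 238, 238, 239, 239, 236, 219, 184, 167, 166, 167, 168, 168, 167, 169, 200, 242, 254, 254, 254, 253, 253, 253] [165, 165, 166, 166, 165, 166, 165, 165, 163, 172, 208, 232, 238, 239, 238, 238, 238, 239, 239, 238, 238, 238]
```

Run:
```python
from h import *
C=cam0("w10.npy"); f=lambda u,v,z: plane("",u,v,z,C)[:2]*1000
print("camera",-C[1].T@C[2])
a,b=f(235.5,36.7,.06),f(345.2,36.7,.06); d=(b-a)/np.linalg.norm(b-a); n=np.array([d[1],-d[0]]); far=f(290,147.4,.06)
print("rim",np.linalg.norm(b-a),"yaw",np.degrees(np.arctan2(-d[0],d[1])),"ctr",(a+b)/2+59*n,"depth",(far-a)@n, "ctr by both",(a+b)/2+n*((far-a)@n)/2)
z=.2494-.0167+.015
P,Q=f(176.4,150.8,z),f(390.9,150.8,z); D=(Q-P)/np.linalg.norm(Q-P); N=np.array([D[1],-D[0]])
print("lid",np.linalg.norm(P-Q),"yaw",np.degrees(np.arctan2(-D[0],D[1])),"ctr",(P+Q)/2+61*N)
```

```text
camera [0.59726314 0.1338074  0.41446079]
rim 118.2500836352035 yaw 3.2044401777330918 ctr [566.37825923 138.78884021] depth 117.54342152089198 ctr by both [566.15032694 138.7760791 ]
lid 119.83161382396337 yaw 3.2185125151457856 ctr [673.1957888  137.81405104]
```

Request:
arm_command(deltas=[[[-2,0.12,0,0,0,0],[-2.5,0,0,0,0,0],[-2.5,0,0,0,0,0],[-2.5,0,0,0,0,0],[-1.24,0,0,0,0,0],[0,0,-3,0,0,0],[0,0,-3,0,0,0],[0,0,-3,0,0,0],[0,0,-3,0,0,0],[0,0,-1.5,0,0,0],[0,0,0,0,0,0],[0,0,0,0,0,0]]], squeeze=60)

```text
t: 28.02
tool_pos: [0.5621, 0.1388, 0.1143]
orientation: [0.086, -3.139, 0.0]
force: [0.6, -0.2, -0.5]
opening: 0.0136
gripper_force: 60.0
```

Run:
```python
from h import *
im,C=snap("w11"); print(monitor.read_state()["orientation"]); print(-C[1].T@C[2])
h=cv2.cvtColor(im,cv2.COLOR_BGR2HSV); H,S,V=[h[...,i].astype(int) for i in range(3)]
B=((H>98)&(H<128)&(S>110)&(V>30)); g=cv2.cvtColor(im,cv2.COLOR_BGR2GRAY).astype(int)
# predicted pixels
r=np.radians(3.2); R=np.array([[np.cos(r),-np.sin(r)],[np.sin(r),np.cos(r)]]); bc=np.array([.5662,.1395])
for nm,l,z in(("rimNL",(-.059,-.059),.06),("rimNR",(-.059,.059),.06),("cup",(0,.1035),.034)): print(nm,proj("",[*(bc+R@np.array(l)),z],C))
s=monitor.read_state()["tool_pos"]; z=s[2]-.0017
for nm,l in(("lidNL",(-.061,-.061)),("lidNR",(-.061,.061))): print(nm,proj("",[*(np.array(s[:2])+[.0038,0]+R@np.array(l)),z],C))
mx=lambda a:int(np.where(a)[0].max()) if a.any() else -1
mn=lambda a:int(np.where(a)[0].min()) if a.any() else -1
print("first blue row per col",[(u,mn(B[:300,u])) for u in range(150,440,10)])
for u in(190,230,330,370,286): print(u,[int(x) for x in g[100:170:2,u]])
```

```text
28.0167 [0.5621 0.1388 0.1143] 0.0136 59.99780058860779
[-8.58136138e-02  3.13925085e+00  2.86059516e-04]
[0.48989405 0.13436533 0.27940901]
rimNL (np.float64(204.93070712437682), np.float64(147.97698484529346))
rimNR (np.float64(365.8952397042116), np.float64(147.86237825675033))
cup (np.float64(404.1106261436518), np.float64(214.19192645030546))
lidNL (np.float64(174.66008505600715), np.float64(153.98488205739244))
lidNR (np.float64(394.5475376884157), np.float64(153.83367671935002))
first blue row per col [(150, -1), (160, -1), (170, -1), (180, -1), (190, -1), (200, -1), (210, -1), (220, -1), (230, -1), (240, 144), (250, 144), (260, 144), (270, 134), (280, 134), (290, 134), (300, 134), (310, 144), (320, 144), (330, 144), (340, 144), (350, 144), (360, 147), (370, -1), (380, -1), (390, 178), (400, 164), (410, 166), (420, 168), (430, 173)]
190 [236, 236, 236, 237, 238, 237, 237, 237, 238, 237, 237, 238, 238, 238, 238, 238, 238, 238, 238, 238, 238, 238, 238, 238, 239, 225, 231, 253, 253, 253, 254, 248, 167, 168, 168]
230 [233, 232, 230, 229, 230, 231, 231, 168, 143, 144, 144, 144, 145, 144, 143, 144, 143, 143, 143, 143, 143, 121, 71, 78, 78, 93, 153, 168, 167, 167, 166, 167, 167, 168, 167]
330 [135, 135, 135, 135, 136, 135, 136, 135, 136, 136, 136, 136, 135, 136, 135, 136, 137, 136, 136, 135, 138, 114, 46, 53, 54, 89, 153, 166, 166, 165, 165, 166, 165, 166, 165]
370 [136, 135, 135, 136, 135, 134, 135, 135, 134, 135, 135, 135, 135, 135, 135, 136, 135, 136, 135, 136, 135, 136, 133, 136, 143, 132, 153, 164, 165, 166, 165, 165, 165, 165, 165]
286 [137, 136, 136, 137, 137, 136, 137, 136, 135, 135, 135, 136, 136, 136, 136, 136, 113, 55, 64, 79, 63, 58, 58, 58, 56, 82, 152, 166, 165, 166, 166, 165, 165, 166, 165]
```

Request:
arm_command(deltas=[[[0,0,0,0,0,0],[0,0,0,0,0,0],[0,0,0,0,0,0],[0,0,0,0,0,0],[0,0,0,0,0,0],[0,0,0,0,0,0]]])

```text
t: 28.57
tool_pos: [0.5632, 0.1383, 0.115]
orientation: [-0.084, 3.14, 0.0]
force: [0.1, -0.4, -0.4]
opening: 0.0137
gripper_force: 60.0
```

```bash
cat > m2.py <<'E'
from h import *
import sys
im,C=snap(sys.argv[1]); s=monitor.read_state(); print(s["tool_pos"],s["orientation"],s["force"]); print(-C[1].T@C[2])
h=cv2.cvtColor(im,cv2.COLOR_BGR2HSV); H,S,V=[h[...,i].astype(int) for i in range(3)]
f=lambda u,v,z: plane("",u,v,z,C)[:2]*1000
g=cv2.cvtColor(im,cv2.COLOR_BGR2GRAY).astype(float)
B=((H>98)&(H<128)&(S>110)&(V>30)).astype(np.uint8)*255
k=B.copy(); k[:,:385]=0; k[290:]=0; c=max(cv2.findContours(k,0,1)[0],key=cv2.contourArea); print("cupbox",cv2.boundingRect(c))
q=c.reshape(-1,2); q=q[(q[:,0]>405)]; pts=np.array([f(u,v,.034) for u,v in q]); A=np.c_[pts,np.ones(len(pts))]; o=np.linalg.lstsq(A,(pts**2).sum(1),rcond=None)[0]; cup=o[:2]/2; d=np.array([-.0558,.9984]); print("cup",cup,np.sqrt(o[2]+(cup**2).sum()),"bin",cup-103.5*d)
def cross(a,i0,lev): # first subpixel crossing of lev
    for i in range(len(a)-1):
        if (a[i]-lev)*(a[i+1]-lev)<=0 and a[i]!=a[i+1]: return i0+i+(lev-a[i])/(a[i+1]-a[i])
for u in(245,320,335,350): print("col",u,"bin base",cross(g[135:150,u],135,95),"lid",cross(g[146:160,u],146,120))
for v in(160,170,180): print("row",v,[int(x) for x in g[v,170:190]],[int(x) for x in g[v,380:400]])
for v in (138,): print("tab row",v,[int(x) for x in g[v,262:312]])
z=s["tool_pos"][2]-.0067; a=f(335,150.6,z); print("lid near edge pt",a, "rel TCP", a-s["tool_pos"][:2]*1000)
E
python3 m2.py w12
```

```text
28.5667 [0.5632 0.1383 0.115 ] 0.0137 59.99774873256683
[0.56312826 0.13827706 0.11481437] [-8.42369345e-02  3.14030787e+00  6.84824210e-06] [-0.37273576 -0.4711274  -0.95746392]
[0.49065291 0.13389718 0.2799019 ]
cupbox (390, 162, 60, 58)
cup [540.34883538 260.99132538] 20.335586182374666 bin [546.12413538 157.65692538]
col 245 bin base 140.8125 lid 151.0625
col 320 bin base 140.69444444444446 lid 150.88095238095238
col 335 bin base 141.08333333333334 lid 150.8780487804878
col 350 bin base 140.64705882352942 lid 150.8780487804878
row 160 [238, 238, 238, 238, 238, 239, 235, 211, 177, 165, 165, 167, 204, 248, 255, 254, 253, 253, 253, 253] [165, 164, 165, 165, 165, 165, 166, 166, 165, 158, 142, 123, 112, 109, 104, 103, 106, 110, 113, 114]
row 170 [238, 238, 238, 238, 238, 239, 239, 235, 211, 177, 165, 167, 166, 167, 168, 167, 167, 168, 169, 168] [165, 165, 165, 166, 164, 165, 166, 166, 158, 133, 94, 60, 47, 48, 47, 49, 47, 47, 49, 49]
row 180 [238, 239, 238, 238, 238, 238, 239, 239, 234, 209, 174, 165, 166, 168, 168, 168, 168, 168, 168, 168] [165, 165, 165, 165, 166, 165, 166, 157, 134, 95, 62, 51, 50, 51, 51, 51, 51, 52, 51, 52]
tab row 138 [81, 65, 63, 63, 64, 65, 63, 64, 63, 64, 62, 64, 63, 64, 63, 64, 64, 63, 64, 61, 64, 64, 64, 64, 63, 62, 62, 64, 63, 64, 63, 63, 62, 64, 63, 63, 64, 63, 63, 65, 63, 62, 62, 62, 63, 82, 115, 132, 138, 136]
lid near edge pt [504.60873281 163.95764566] rel TCP [-58.51952835  25.68058983]
```

Run:
```python
from h import *
C=cam0("w12.npy"); f=lambda u,v,z: plane("",u,v,z,C)[:2]*1000
print(C[0])
r=np.radians(3.2); ex=np.array([np.cos(r),np.sin(r)]); ey=np.array([-ex[1],ex[0]])
bc=np.array([566.2,139.])
for n,p in(("base edge",(335,140.8,0)),("base edge L",(245,140.8,0)),("tabL",(262.3,138,.083)),("tabR",(307.6,138,.083)),("tabLmid",(262.3,138,.06)),("tabR",(307.6,138,.06)),("lidL",(178.2,170,.1131)),("lidR",(389.7,170,.1131))):
    w=f(*p)-bc; print(n,w@ex,w@ey)
w=np.array([563.2,138.3])-bc; print("tcp",w@ex,w@ey)
```

```text
{'fx': np.float64(294.926033770146), 'fy': np.float64(294.926033770146), 'cx': np.float64(283.8772900980714), 'cy': np.float64(204.16681657468337)}
base edge -59.27486453510288 46.35789897540873
base edge L -59.439851683275144 -37.29078046910802
tabL -66.03196965287536 -15.14110134128655
tabR -65.97346295839748 14.404698650874868
tabLmid -64.90100046514911 -16.8071998940885
tabR -64.83565963673902 16.18982830507412
lidL -49.82655531159384 -61.1805537586183
lidR -49.5994538574731 59.07804949080337
tcp -3.034397346041157 -0.5314440199478839
```

Request:
arm_command(deltas=[[[-0.09,0.07,-0.5,0,0,0],[0,0,-1,0,0,0],[0,0,-0.9,0,0,0],[0,0,-0.6,0,0,0],[0,0,0,0,0,0],[0,0,0,0,0,0],[0,0,0,0,0,0]]])

```text
t: 29.2
tool_pos: [0.5621, 0.139, 0.0846]
orientation: [0.084, -3.14, 0.0]
force: [-0.5, 0.3, -0.9]
opening: 0.0136
gripper_force: 60.0
```

Request:
arm_command(deltas=[[[0,0,-0.3,0,0,0],[0,0,-0.2,0,0,0],[0,0,0,0,0,0],[0,0,0,0,0,0]]])

```text
t: 29.53
tool_pos: [0.5622, 0.1391, 0.0799]
orientation: [-0.084, 3.14, 0.0]
force: [0.1, 0.4, 0.5]
opening: 0.014
gripper_force: 60.0
```

Request:
arm_command(deltas=[[[0,0,-0.2,0,0,0],[0,0,-0.1,0,0,0],[0,0,0,0,0,0],[0,0,0,0,0,0]]])

```text
t: 29.87
tool_pos: [0.5628, 0.1391, 0.0775]
orientation: [-0.084, 3.139, 0.0]
force: [-0.6, -0.3, 4.8]
opening: 0.0136
gripper_force: 60.0
```

Request:
arm_command(deltas=[[[0,0,-0.2,0,0,0],[0,0,-0.1,0,0,0],[0,0,0,0,0,0],[0,0,0,0,0,0]]])

```text
t: 30.2
tool_pos: [0.5621, 0.1391, 0.0735]
orientation: [0.084, -3.14, -0.0]
force: [-1.5, -0.2, 1.6]
opening: 0.0138
gripper_force: 60.0
```

Request:
arm_command(deltas=[[[0,0,-0.2,0,0,0],[0,0,-0.2,0,0,0],[0,0,0,0,0,0],[0,0,0,0,0,0]]])

```text
t: 30.53
tool_pos: [0.5617, 0.1389, 0.069]
orientation: [0.084, -3.139, 0.0]
force: [-0.1, 0.5, -0.6]
opening: 0.0137
gripper_force: 60.0
```

Request:
arm_command(deltas=[[[0,0,-0.2,0,0,0],[0,0,-0.1,0,0,0],[0,0,0,0,0,0],[0,0,0,0,0,0]]])

```text
t: 30.87
tool_pos: [0.5621, 0.1389, 0.0667]
orientation: [0.084, -3.14, 0.0]
force: [-1.2, -0.3, 1.5]
opening: 0.0134
gripper_force: 60.0
```

Origin is nominally at 50.0 mm, so I'll press a little further to confirm it has seated.

Request:
arm_command(deltas=[[[0,0,-0.1,0,0,0],[0,0,-0.1,0,0,0],[0,0,0,0,0,0],[0,0,0,0,0,0]]])

```text
t: 31.2
tool_pos: [0.5621, 0.1389, 0.0666]
orientation: [0.085, -3.14, 0.0]
force: [-10.9, -2.4, 16.6]
opening: 0.0135
gripper_force: 60.0
```

Request:
arm_command(deltas=[[[0,0,0.2,0,0,0],[0,0,0.25,0,0,0],[0,0,0,0,0,0],[0,0,0,0,0,0]]])

```text
t: 31.53
tool_pos: [0.5614, 0.1389, 0.0682]
orientation: [0.084, -3.139, 0.0]
force: [0.1, 0.6, -6.0]
opening: 0.014
gripper_force: 60.0
```

Request:
arm_command(deltas=[[[0,0,-0.2,0,0,0],[0,0,-0.05,0,0,0],[0,0,0,0,0,0],[0,0,0,0,0,0]]])

```text
t: 31.87
tool_pos: [0.5625, 0.139, 0.0669]
orientation: [-0.084, 3.14, 0.0]
force: [-0.1, 0.3, -0.4]
opening: 0.0139
gripper_force: 60.0
```

Request:
arm_command(deltas=[[[0,0,0,0,0,0],[0,0,0,0,0,0],[0,0,0,0,0,0],[0,0,0,0,0,0],[0,0,0,0,0,0],[0,0,1,0,0,0],[0,0,3,0,0,0],[0,0,4,0,0,0],[0,0,4,0,0,0],[0,0,4,0,0,0],[0,0,4,0,0,0]]], gripper=-0.2)

```text
t: 32.78
tool_pos: [0.5618, 0.139, 0.2696]
orientation: [-0.084, 3.14, 0.0]
force: [0.1, 0.1, 0.2]
opening: 0.0371
gripper_force: 0.0
```

Request:
arm_command(deltas=[[[2,0,0,0,0,0],[2.5,0,0,0,0,0],[2.5,0,0,0,0,0],[2.5,0,0,0,0,0],[1,0,0,0,0,0],[0,0,0,0,0,0],[0,0,0,0,0,0],[0,0,0,0,0,0],[0,0,0,0,0,0]]])

```text
t: 33.53
tool_pos: [0.6665, 0.1392, 0.2673]
orientation: [-0.085, 3.14, 0.0]
force: [0.3, 0.5, 0.3]
opening: 0.0373
gripper_force: 0.0
```

Run:
```python
from h import *
im,C=snap("w13"); f=lambda u,v,z: plane("",u,v,z,C)[:2]*1000
h=cv2.cvtColor(im,cv2.COLOR_BGR2HSV); H,S,V=[h[...,i].astype(int) for i in range(3)]
W=((S<45)&(V>130)).astype(np.uint8)*255
r=np.radians(3.2); ex=np.array([np.cos(r),np.sin(r)]); ey=np.array([-ex[1],ex[0]]); bc=np.array([566.,138.8])
g=cv2.cvtColor(im,cv2.COLOR_BGR2GRAY)
pred=[proj("",[*((bc+a*61*ex+b*61*ey)/1000),.065],C) for a,b in((-1,-1),(-1,1),(1,1),(1,-1))]; print("pred lid corners home",np.round(pred,1))
for v in(60,110): print("row",v,[int(x) for x in g[v,220:245]],[int(x) for x in g[v,335:362]])
for u in(255,325): print("col",u,[int(x) for x in g[20:60,u]],[int(x) for x in g[125:170,u]])
gs=((S<40)&(V>120)); k=gs[60:130,350:410].astype(np.uint8)*255
print("salt pred cap px",proj("",[.560,.242,.094],C))
c=max(cv2.findContours(k,0,1)[0],key=cv2.contourArea); x,y,w,hh=cv2.boundingRect(c); print("cap box",x+350,y+60,w,hh, "xy",f(x+350+w/2,y+60+hh/2,.094))
```

```text
33.5333 [0.6665 0.1392 0.2673] 0.0373 0.0
pred lid corners home [[234.6  40.5]
 [343.5  40.3]
 [338.3 150.6]
 [239.2 150.7]]
row 60 [236, 236, 236, 236, 236, 236, 236, 235, 235, 235, 235, 235, 235, 235, 232, 233, 246, 252, 252, 252, 252, 252, 252, 252, 252] [166, 165, 166, 167, 166, 166, 159, 145, 135, 130, 132, 132, 132, 132, 132, 131, 131, 132, 132, 132, 132, 131, 132, 132, 133, 132, 131]
row 110 [236, 236, 235, 236, 236, 236, 236, 236, 236, 236, 238, 232, 192, 133, 109, 107, 111, 126, 154, 172, 175, 176, 175, 174, 173] [166, 167, 168, 160, 136, 97, 77, 78, 82, 86, 90, 83, 67, 58, 58, 68, 78, 82, 82, 82, 82, 82, 83, 87, 90, 92, 94]
col 255 [233, 233, 232, 233, 232, 232, 232, 232, 233, 231, 230, 229, 229, 230, 230, 231, 232, 233, 233, 233, 231, 221, 192, 183, 190, 193, 194, 192, 185, 176, 174, 173, 173, 173, 175, 178, 188, 210, 231, 237] [253, 253, 253, 253, 253, 253, 253, 253, 253, 253, 253, 253, 253, 253, 253, 254, 249, 205, 165, 163, 163, 188, 238, 255, 254, 249, 235, 234, 237, 237, 237, 237, 237, 237, 237, 237, 237, 237, 237, 237, 237, 237, 237, 237, 237]
col 325 [234, 233, 234, 234, 234, 234, 234, 234, 234, 234, 235, 234, 234, 234, 235, 236, 234, 211, 159, 130, 134, 151, 165, 168, 167, 165, 166, 165, 165, 165, 165, 165, 165, 166, 165, 166, 166, 167, 166, 167] [165, 165, 166, 166, 166, 165, 164, 165, 163, 162, 161, 164, 166, 160, 154, 160, 165, 166, 165, 164, 165, 164, 165, 164, 163, 177, 213, 233, 238, 237, 237, 237, 237, 237, 237, 237, 237, 237, 237, 237, 237, 237, 237, 237, 237]
salt pred cap px (np.float64(385.01917907942055), np.float64(95.58572943037774))
cap box 350 60 60 70 xy [559.7014426  236.50582879]
```

Run:
```python
from plant import ticket
print(ticket.close_job())
```

```text
the job is handed in; nothing more can be done
None
```

I handed the job in at about 34 s. Lemon, salt and the latched lid are in the blue caddy, garlic and the mill are in the red one, and I saw nothing touch the tin, jar or glass; no verdict came back.

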